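Lock the vial rack onto the shaker: strap over, cam lever down

TASK

The rack of sample vials is already seated on the shaker. Pushing lightly with the outside of the fingers, swing the steel hold-down strap over, steadily and without slamming it, until its rubber pad rests on the rack, and only then push the red cam lever over and all the way down to its stop so that it clamps the strap. Grip and force nothing, do not lift or shift the rack, leave everything else standing where it is, and finish with the hand clear.

Things in the scene. Friction and masses are not known exactly. Their poses are not given: they have to be found in the camera images.
- shaker: white bench shaker, immovable: housing 240 x 250 mm (own x, y), 75 mm high, metal platform 200 x 220 mm on top at height 91 mm. Origin: centre of its underside, on the bench. Own x is its front-to-back axis (control panel at -x), own z is up. Strap and lever both swing in its own y-z plane through x = 0: the strap is hinged on the -y side and the lever on the +y side of the rack
- strap_hinge (a point): strap's hinge axis, fixed on the shaker at own (0, -74, 153.5) mm; the hinge axis runs along the shaker's own x. The two steel cheeks that carry it are 38 mm apart over their outsides and end 9 mm above the axis
- strap (a joint): angle of the strap in rad. About 0 = flat across the rack (pointing to the shaker's +y) and clamped; 1.57 = standing straight up; starts at 1.75 to 2.0, leaning outwards, away from the rack; stop at 2.05. Stiff hinge (0.14 N m): it stays where it is left. The pad touches the rack at 0.04; from there its rubber spring (4 N per mm at the pad, 74 mm from the hinge) resists, so without the lever it comes back up to about 0.035
- strap_end (a point): middle of the strap's free end, 139 mm from the hinge axis. The strap is a straight flat bar of bright steel 24 mm wide (along shaker x) and 5 mm thick, its middle plane going through the hinge axis; outer (top) face with a blue patch near the end; black rubber pad 22 x 36 mm on the inner (under) side 74 mm from the hinge
- lever_pivot (a point): pivot axis of the cam lever, fixed on the shaker at own (0, 74, 167) mm; axis along the shaker's own x. The two steel cheeks that carry it are 28 mm apart over their outsides and end 9 mm above the axis
- lever (a joint): angle of the cam lever in rad. 0 = fully down and locked (firm stop), the handle then lies over the strap pointing to the shaker's -y and rises by 0.15 rad; it starts up, at 1.65 to 1.85, leaning outwards; stop at 1.92. Stiff (0.3 N m): it stays where it is left. In the last 0.4 rad its cam nose, 16 mm from the pivot, presses the strap's end down; about 6 to 8 N at the grip all told
- lever_end (a point): centre of the round end of the lever's red grip, 82 mm from the pivot; the grip is a round bar 17 mm thick with a ball end of 8.5 mm radius beyond this point; red for the last 40 mm, steel 10 mm thick nearer the pivot
- rack: loose white rack with amber vials and blue caps, 150 x 96 mm (its own x, y, along the shaker's), standing on the platform between low corner stops. Caps reach 40 mm above its underside; a plain cross rib 26 mm wide at the middle, 52 mm high, takes the strap's pad (rib top 143 mm above the bench). Origin: centre of its underside
- vial_a: loose amber glass headspace vial with a silver crimp cap, 22 mm across, 75 mm tall; bystander, stands beside the shaker on the lever's side; origin at the centre of its underside
- vial_b: a second such vial, 22 mm across, 75 mm tall; bystander beside the shaker on the lever's side; origin at the centre of its underside
- reagent: amber jar with a blue cap and white label, 72 mm across, 135 mm tall; bystander beside the shaker on the strap hinge's side; origin at the centre of its underside
- beaker: glass beaker, 76 mm across the rim, 95 mm tall; bystander; origin at the centre of its underside
- timer: flat white bench timer, 65 x 65 x 18 mm; bystander; origin at the centre of its underside
- crimper: hand crimper with blue handles lying flat, 220 mm long (its own x), 80 mm wide, 26 mm high; bystander; origin in the bench plane near its middle
- washbottle: white wash bottle with a red cap and a bent spout, 64 mm across, 175 mm tall; bystander; origin at the centre of its underside
Mind the look-alikes: they are no part of the job. What is shaped like the rack but green is not meant.

How it is judged:
By the outcome, as a careful person would: the job done as asked, in the order asked, and still so for the second after the job is handed in, with the robot touching nothing.
It also fails if it takes over 61 s, if anything falls off the work surface, if the arm or the gripper's body presses on something with over 40 N, if the wrist force passes 120 N, or if a joint passes its speed limit or range.

ROBOT

A 6-joint arm with a two-finger parallel gripper is mounted at the origin on the work surface. World frame = base frame: x ahead of the robot, y to its left, z up, the work surface at z = 0. Lengths are in m, angles in rad, forces in N, time in s.
With the tool pointing down it reaches from about 0.25 to 0.775 m from the base axis. Payload 4 kg.
Tool frame: the origin (TCP) lies at the centre of the arm's flange, where the gripper is bolted on; the fingertips stand ahead of it and the grasp point (between the pads) lies 180 mm ahead of it (robot.tcp_to_tips is the z of the fingertips in the tool frame, in m); z points along the fingers, y is the direction in which the jaws open and shut (so a half turn about z gives the same grasp; the last joint's range is limited). The gripper opens to 94 mm and grips with 3 to 60 N. Pads are 16 mm wide; open, the fingers measure 119 mm over their backs; the gripper's body (75 mm by 177 mm) begins 78 mm behind the grasp point.
Start: joints at [-1.223, 0.087, 1.371, -0, 1.684, -0.103], TCP at [0.24, -0.495, 0.405] pointing down, gripper open.
Joint ranges: [-3.1, 3.1], [-0.76, 2.03], [0.27, 2.55], [-1.08, 4.22], [0.17, 2.65], [-2.57, 2.57]. Speed limits (rad/s): [2.79, 2.79, 3.14, 3.14, 3.14, 3.14].

INTERFACE

Orientations are given as [roll, pitch, yaw] about the fixed x, y, z axes, in that order (R = Rz(yaw) Ry(pitch) Rx(roll)).
In Python, from bench import robot gives the robot as it stands.
- The arm moves only by the tool move_arm, never from a script. Its argument "increments" is a list that holds one entry, the list of rows, each a list of 7 numbers: the opening, from 0 (shut) to 1 (fully open), then the shift along the tool's x, y, z as a fraction of full scale, then the turn, a rotation vector about the tool's x, y, z as a fraction of full scale. In form: [[[jaw, dx, dy, dz, rx, ry, rz], ...]]. A call has 1 to 8 rows; each row is the pose to reach, as a shift and turn from the pose commanded when the call began, along the tool's axes at that moment; what a row does not reach only later rows make up. Full scale, the value 1, is 0.1 m for a shift and pi/2 rad for a turn. A row lasts 1/12 s, in which the tool goes at most 41.7 mm and 7.16 degrees, less where a joint would pass 70% of its speed; a pose out of reach is approached as far as the arm can. A call with a number of a shift or a turn outside -1 to 1 is refused whole. A call with a gripper value outside its range is refused whole. The fingers move at their own pace and stop on an object; the grip force is fixed at half the most. Time passes only in rows, so rows that repeat a pose let the fingers close. It gives the time, the measured TCP pose, the force and the opening at its end, in the units of the state.
- robot.get_obs(): the state, without advancing time (a new reading comes with each control period).
- robot.snapshot(name): name is "scene" or "top" or "wrist"; returns (picture, depth): 384x512x3 uint8, red, green, blue; 384x512 float32, m along the optical axis (not along the pixel's ray), 0 where there is no reading.
- robot.camera_params(name): a dict with "mtx" (3x3 intrinsics, pixels), "R" (3x3) and "t" (3): a world point X has camera coordinates R X + t. Camera axes: x right, y down, z forward; pixel columns grow to the right and rows downward; lengths in m; the calibration is good to about 2 mm. A picture is of the moment at which its call begins: read the wrist's pose just before it. camera_params takes no time and is no camera call; for the wrist camera it gives the pose at the moment of the call.
- robot.close_job(): hands the job in, once; it reports no verdict.
The state is a dict: "time": time; "joint_positions": joint angles; "qvel": joint speeds; "joint_torque": joint torques, N m; "tool_pos": TCP position; "ee_rot": TCP orientation; "wrist_force": force on the tool from outside, world axes, zero at the start; "wrist_torque": the same for the moment, N m; "width": finger opening in m.
Only numpy, scipy, OpenCV 4.12 (cv2) and the standard library are available. Lean on these libraries where they do the work, as an engineer would, in place of code of your own. Each camera call takes 0.05 s, during which the arm holds its last target.

## Working session

There is one attempt and no reset: what is moved stays moved. The work goes in short steps, Python scripts to look and compute and a tool call to move; the robot and the scene stay as the last step left them, time stands still between calls to the robot, and variables do not carry over. Pictures are saved under pics/ and viewed, and the job is handed in when it is done.

Besides the shell and the picture viewer there is one more tool, called after "Call:" as name(argument=value, ...) on one line, values as JSON. move_arm: Moves the arm, as the interface text tells. Its arguments: {"type":"object","properties":{"increments":{"type":"array","items":{"type":"array","items":{"type":"array","items":{"type":"number","minimum":-1,"maximum":1}}}}},"required":["increments"]}

```bash
mkdir -p pics; ls; python3 - <<'E'
from bench import robot
import cv2,numpy as np
o=robot.get_obs();print({k:np.round(v,4) for k,v in o.items()},robot.tcp_to_tips)
for n in ("scene","top"):
    p,d=robot.snapshot(n);c=robot.camera_params(n)
    np.savez(f"pics/{n}1.npz",p=p,d=d,**c)
    cv2.imwrite(f"pics/{n}1.png",cv2.resize(p[:,:,::-1],(800,600)))
    print(n,np.round(c["mtx"],1).tolist(),np.round(c["R"],3).tolist(),np.round(c["t"],3))
E
```

```text
pics
{'time': np.float64(0.0), 'joint_positions': array([-1.2231,  0.088 ,  1.3722, -0.    ,  1.6836, -0.1031]), 'qvel': array([ 0.0016, -0.0006,  0.0016,  0.0001, -0.0005, -0.0001]), 'joint_torque': array([-1.10000e-03, -3.40187e+01, -3.02426e+01,  7.16000e-02,
        3.30000e-02, -2.00000e-04]), 'tool_pos': array([ 0.2396, -0.495 ,  0.4035]), 'ee_rot': array([-3.1394e+00, -2.0000e-04,  4.5080e-01]), 'wrist_force': array([ 0.2345, -0.2117,  0.2283]), 'wrist_torque': array([-0.0116,  0.0089, -0.0126]), 'width': np.float64(0.094)} 0.1992
scene [[404.8, 0.0, 259.5], [0.0, 404.8, 197.9], [0.0, 0.0, 1.0]] [[-0.185, 0.983, 0.012], [0.511, 0.106, -0.853], [-0.839, -0.152, -0.522]] [ 0.084 -0.151  1.686]
top [[425.6, 0.0, 261.7], [0.0, 425.6, 187.1], [0.0, 0.0, 1.0]] [[0.068, -0.998, 0.001], [-0.973, -0.067, -0.221], [0.22, 0.014, -0.975]] [-0.035  0.534  1.369]
```

View pics/scene1.png

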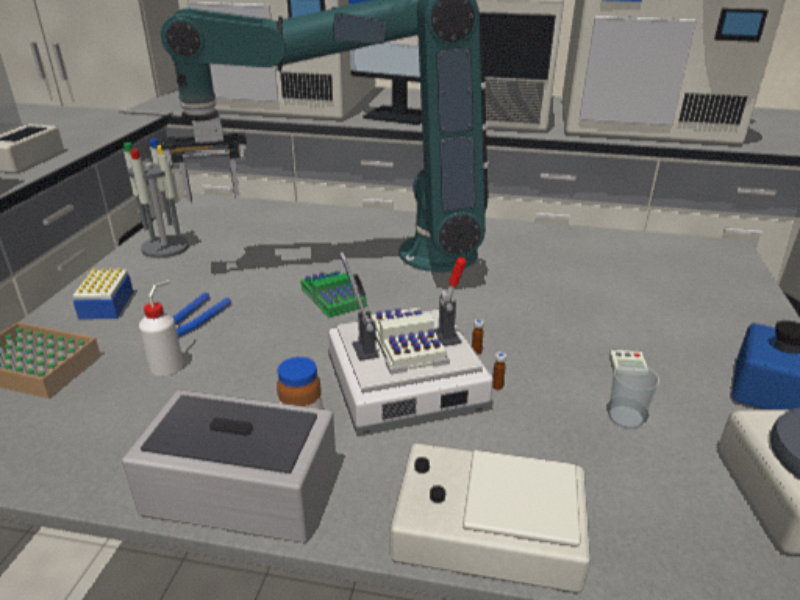

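View pics/top1.png

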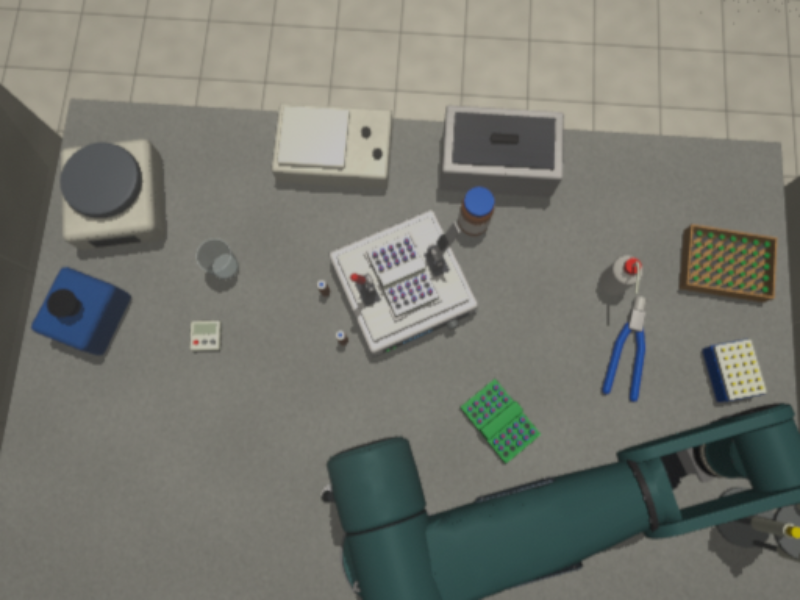

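```bash
cat > h.py <<'E'
import numpy as np,cv2
def load(n):
    z=np.load(f"pics/{n}.npz");return {k:z[k] for k in z.files}
def ray(c,u,v):
    d=c["R"].T@np.linalg.solve(c["mtx"],[u,v,1.]);o=-c["R"].T@c["t"];return o,d
def onplane(c,u,v,z):
    o,d=ray(c,u,v);return o+d*(z-o[2])/d[2]
def bydepth(c,u,v,z):
    o,d=ray(c,u,v);return o+d*z
def cloud(c):
    H,W=c["d"].shape;u,v=np.meshgrid(np.arange(W),np.arange(H))
    P=np.stack([u,v,np.ones_like(u)],-1)@np.linalg.inv(c["mtx"]).T*c["d"][...,None]
    return (P-c["t"])@c["R"]
def proj(c,X):
    q=(np.atleast_2d(X)@c["R"].T+c["t"])@c["mtx"].T;return q[:,:2]/q[:,2:]
def crop(c,u0,v0,u1,v1,s,fn):
    p=c["p"][v0:v1,u0:u1,::-1];cv2.imwrite(fn,cv2.resize(p,None,fx=s,fy=s,interpolation=cv2.INTER_CUBIC))
E
python3 - <<'E'
from h import *
t=load("top1");s=load("scene1")
crop(t,200,110,330,240,5,"pics/t1c.png")
crop(s,180,155,330,280,5,"pics/s1c.png")
P=cloud(t)
m=(abs(P[...,2]-.091)<.006); 
# restrict to shaker neighbourhood
v,u=np.mgrid[:384,:512]
m&=(u>205)&(u<310)&(v>130)&(v<232)
r=cv2.minAreaRect(P[m][:,:2].astype(np.float32)*1000);print(m.sum(),r)
m2=(abs(P[...,2]-.075)<.006)&(u>200)&(u<315)&(v>125)&(v<235)
print(m2.sum(),cv2.minAreaRect(P[m2|m][:,:2].astype(np.float32)*1000))
E
```

```text
2011 ((582.7692260742188, -24.922515869140625), (200.980712890625, 317.8587951660156), 27.809724807739258)
1150 ((569.8704833984375, -4.9410247802734375), (241.50926208496094, 403.4593505859375), 27.2191219329834)
```

View pics/t1c.png

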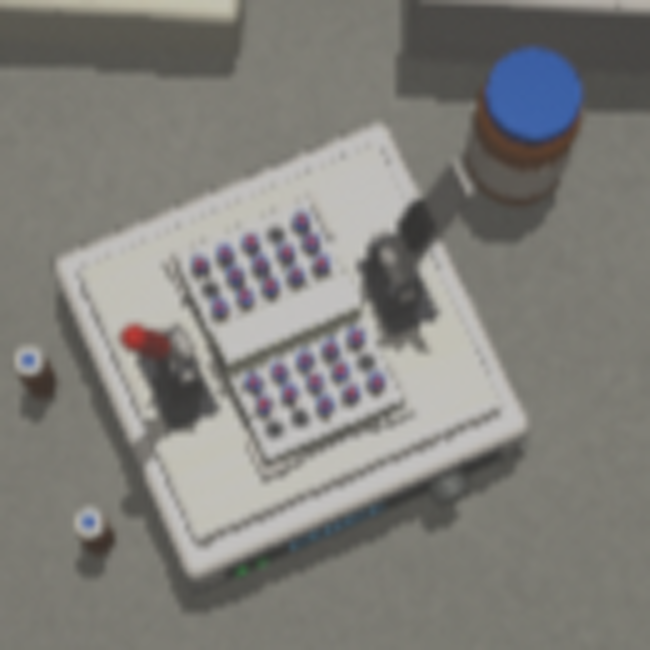

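View pics/s1c.png

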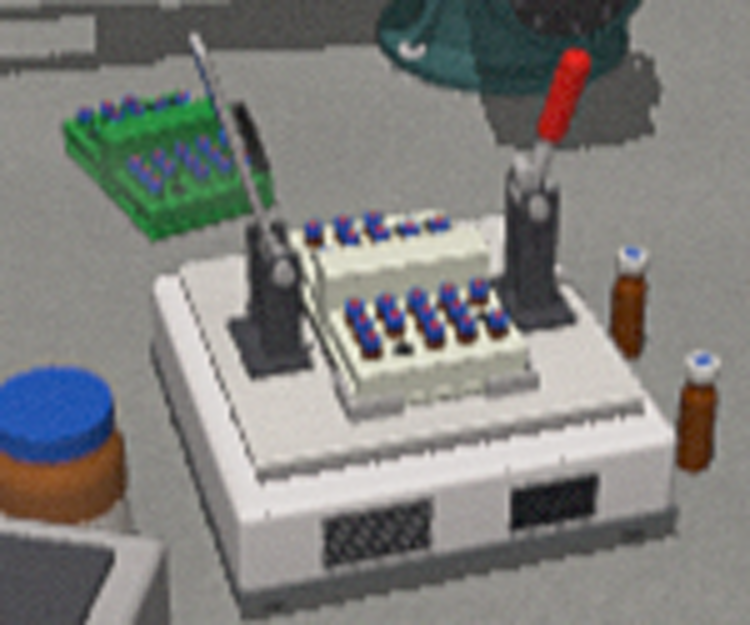

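```bash
python3 - <<'E'
from h import *
t=load("top1");s=load("scene1")
def C(c,l,off,z): return np.array([onplane(c,(x/5+off[0]-.4),(y/5+off[1]-.4),z)for x,y in l])
A=C(t,[(58,262),(382,125),(527,432),(190,578)],(200,110),.075)
print(A.round(4),A.mean(0))
print([ (np.linalg.norm(A[i]-A[(i+1)%4]), np.degrees(np.arctan2(*(A[(i+1)%4]-A[i])[1::-1]))) for i in range(4)])
# scene: back corners of platform front edge etc: housing top corners near (240,515)(675,432)
B=C(s,[(155,280),(240,518),(675,435)],(180,155),.075);print(B.round(4))
print([ (np.linalg.norm(B[i]-B[(i+1)]), np.degrees(np.arctan2(*(B[(i+1)]-B[i])[1::-1]))) for i in range(2)])
# depth-fit: platform points
P=cloud(t);v,u=np.mgrid[:384,:512]
for lo,hi in((.085,.097),(.069,.0805)):
    m=((P[...,2]>lo)&(P[...,2]<hi)&(u>205)&(u<308)&(v>130)&(v<228)).astype(np.uint8)
    n,l,st,_=cv2.connectedComponentsWithStats(m);k=1+st[1:,4].argmax()
    print(cv2.minAreaRect(P[l==k][:,:2].astype(np.float32)*1000), np.median(P[l==k][:,2]))
# white mask platform
hsv=cv2.cvtColor(t["p"],cv2.COLOR_RGB2HSV)
# lever red
for c,n in((t,"t"),(s,"s")):
    h=cv2.cvtColor(c["p"],cv2.COLOR_RGB2HSV)
    m=((h[...,0]<6)|(h[...,0]>174))&(h[...,1]>170)&(h[...,2]>90)
    nn,l,st,ce=cv2.connectedComponentsWithStats(m.astype(np.uint8))
    for i in range(1,nn):
        if st[i,4]>12: 
            vv,uu=np.nonzero(l==i);X=cloud(c)[vv,uu]
            print(n,st[i],ce[i].round(1),X.min(0).round(3),X.max(0).round(3),X.mean(0).round(3))
E
```

```text
[[ 0.606   0.1768  0.075 ]
 [ 0.718  -0.0348  0.075 ]
 [ 0.511  -0.1434  0.075 ]
 [ 0.3991  0.0709  0.075 ]] [0.55853287 0.01739947 0.075     ]
[(np.float64(0.23933934235008847), np.float64(-62.10474289423)), (np.float64(0.233741538006198), np.float64(-152.3114548971012)), (np.float64(0.24174799309519537), np.float64(117.56304193691683)), (np.float64(0.23236100979314092), np.float64(27.094366181138906))]
[[ 0.5249 -0.1388  0.075 ]
 [ 0.7301 -0.0327  0.075 ]
 [ 0.6156  0.1818  0.075 ]]
[(np.float64(0.2310424592652466), np.float64(27.35956350973817)), (np.float64(0.24309494932171744), np.float64(118.10307116074466))]
((560.0912475585938, 18.296463012695312), (200.94522094726562, 220.3285369873047), 27.874361038208008) 0.09004799158521123
((558.3157958984375, 17.93402099609375), (240.95193481445312, 248.1676025390625), 27.987407684326172) 0.07329400591642982
t [400 166   7   9  39] [403.3 169.8] [ 0.22  -0.458  0.131] [ 0.619 -0.019  1.453] [ 0.594 -0.436  0.173]
s [84 95  5  7 25] [85.8 98.3] [ 0.156 -0.724  0.261] [ 0.18  -0.709  0.28 ] [ 0.171 -0.716  0.271]
s [288 165  10  18 100] [292.4 173.3] [0.517 0.091 0.203] [1.508 0.189 0.75 ] [0.536 0.103 0.235]
s [ 92 194  11   9  75] [ 97.6 198.4] [ 0.597 -0.462  0.123] [ 0.626 -0.433  0.143] [ 0.617 -0.446  0.135]
```

```bash
cat >> h.py <<'E'
YAW=np.radians(27.9);O=np.array([.560,.018,0])
RS=np.array([[np.cos(YAW),-np.sin(YAW),0],[np.sin(YAW),np.cos(YAW),0],[0,0,1]])
def own(X): return (np.asarray(X)-O)@RS
def world(x): return np.asarray(x)@RS.T+O
def onmid(c,u,v,x=0.):
    o,d=ray(c,u,v);n=RS[:,0];return own(o+d*((x-(o-O)@n)/(d@n)))
E
python3 - <<'E'
from h import *
from bench import robot
t=load("top1");s=load("scene1")
f=lambda x,y,xx=0:(onmid(s,x/5+180-.4,y/5+155-.4,xx)*1000).round(1)
# strap in scene crop: end (195,35), near hinge (270,225); near edge x=+12
print("strap end",f(195,36,.012),"hinge bolt",f(285,272,.019))
print("lever top",f(577,52),"lever bolt",f(541,207,.014))
print(np.round(proj(s,world([[0,-.074,.1535],[0,.074,.167],[0.019,-.074,.1535],[0.014,.074,.167]])),1))
h=cv2.cvtColor(s["p"],cv2.COLOR_RGB2HSV)
m=((h[...,0]<6)|(h[...,0]>174))&(h[...,1]>150)&(h[...,2]>80)
m[:, :280]=0;m[:,310:]=0
vv,uu=np.nonzero(m);r=cv2.fitLine(np.stack([uu,vv],1).astype(np.float32),cv2.DIST_L2,0,.01,.01).ravel();
d=r[:2]*np.sign(-r[1]);k=((np.stack([uu,vv],1)-r[2:])@d);e=r[2:]+d*k.max();b=r[2:]+d*k.min()
print("red ends",e,b,onmid(s,*e)*1000,onmid(s,*b)*1000, len(vv))
c=robot.camera_params("wrist");o=robot.get_obs();print(-c["R"].T@c["t"],c["R"].round(3).tolist(),o["tool_pos"])
E
```

```text
strap end [  12.  -113.7  293.9] hinge bolt [ 19.  -71.4 148.7]
lever top [  0.  100.3 249.3] lever bolt [ 14.   78.5 161.9]
[[233.9 204.1]
 [284.7 192.2]
 [235.6 207.7]
 [286.4 194.7]]
red ends [295.37598465 164.77868608] [289.12655552 182.39954526] [4.53726597e-15 1.01386924e+02 2.49871855e+02] [1.27313965e-13 8.59215139e+01 1.96966646e+02] 108
[ 0.31405594 -0.45860216  0.38292654] [[0.437, -0.9, -0.002], [-0.864, -0.42, 0.279], [-0.252, -0.12, -0.96]] [ 0.23958829 -0.49496209  0.40364229]
```

Call:
move_arm(increments=[[[0,0,0,-0.2,0,0,-0.6],[0,0,0,-0.4,0,0,-0.6],[0,0,0,-0.6,0,0,-0.6],[0,0,0,-0.8,0,0,-0.6],[0,0,0,-0.9,0,0,-0.6],[0,0,0,-0.9,0,0,-0.6],[0,0,0,-0.9,0,0,-0.6],[0,0,0,-0.9,0,0,-0.6]]])

```text
time: 0.77
tool_pos: [0.2396, -0.4951, 0.4945]
ee_rot: [-3.141, -0.0, 1.399]
wrist_force: [-0.3, -0.3, 0.3]
width: 0.0443
```

Call:
move_arm(increments=[[[0,0,0,0,0,0,-0.425],[0,0,0,0,0,0,-0.425],[0,0,0,0,0,0,-0.425],[0,0,0,0,0,0,-0.425],[0,0,0,0,0,0,-0.425],[0,0,0,0,0,0,-0.425]]])

```text
time: 1.27
tool_pos: [0.2396, -0.4951, 0.494]
ee_rot: [3.141, -0.001, 2.066]
wrist_force: [1.3, 0.0, 0.1]
width: 0.0041
```

Call:
move_arm(increments=[[[0,0.1,0.4,0,0,0,0],[0,0.25,0.8,0,0,0,0],[0,0.3,1,0,0,0,0]]])

```text
time: 1.52
tool_pos: [0.3152, -0.4194, 0.4943]
ee_rot: [3.14, -0.002, 2.062]
wrist_force: [0.2, -0.0, -0.4]
width: 0.0005
```

Call:
move_arm(increments=[[[0,0.1,0.4,0,0,0,0],[0,0.25,0.8,0,0,0,0],[0,0.3,1,0,0,0,0]]])

```text
time: 1.77
tool_pos: [0.3897, -0.3451, 0.4944]
ee_rot: [3.14, -0.001, 2.064]
wrist_force: [0.8, -0.1, 0.0]
width: 0.0003
```

Call:
move_arm(increments=[[[0,0.1,0.4,0,0,0,0],[0,0.2,0.8,0,0,0,0],[0,0.2,1,0,0,0,0]]])

```text
time: 2.02
tool_pos: [0.4687, -0.28, 0.4944]
ee_rot: [3.14, -0.001, 2.065]
wrist_force: [-0.2, 0.1, -0.6]
width: 0.0005
```

Call:
move_arm(increments=[[[0,0.1,0.4,0,0,0,0],[0,0.2,0.8,0,0,0,0],[0,0.2,1,0,0,0,0],[0,0.2,1,0,0,0,0]]])

```text
time: 2.35
tool_pos: [0.5483, -0.2159, 0.4928]
ee_rot: [-3.141, -0.003, 2.066]
wrist_force: [-0.0, -0.3, -0.1]
width: 0.0005
```

```bash
python3 - <<'E'
from bench import robot
from h import *
c=robot.camera_params("wrist");o=robot.get_obs();p,d=robot.snapshot("wrist")
np.savez("pics/w1.npz",p=p,d=d,**c);cv2.imwrite("pics/w1.png",p[:,:,::-1])
print(o["time"],own(o["tool_pos"]),o["ee_rot"],o["wrist_force"].round(2),o["width"])
E
```

```text
2.35 [-0.11975587 -0.20123431  0.4928174 ] [-3.14148917e+00 -2.56794211e-03  2.06649037e+00] [-0.05 -0.33 -0.09] 0.0004943481707835672
```

View pics/w1.png

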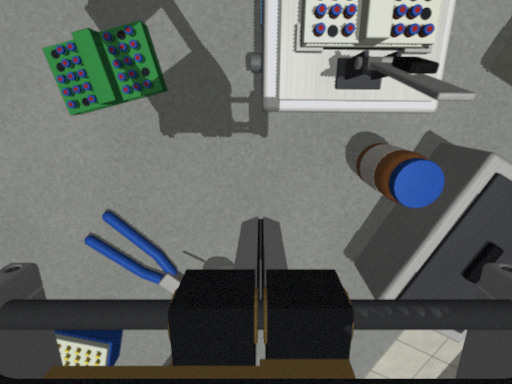

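```bash
python3 - <<'E'
from h import *
c=load("w1");P=own(cloud(c).reshape(-1,3)).reshape(384,512,3)
m=(P[...,2]>.17)&(P[...,2]<.33)&(abs(P[...,0])<.03)&(P[...,1]<-.05)&(P[...,1]>-.16)
Q=P[m];print(len(Q),Q.min(0),Q.max(0),Q[:,0].mean())
st=(abs(Q[:,0])<.013)
r=cv2.fitLine((Q[st][:,1:]*1000).astype(np.float32),cv2.DIST_HUBER,0,.01,.01).ravel();print(r,np.arctan2(abs(r[1]),r[0]*np.sign(r[1])))
# height>0.25: x extents
T=Q[Q[:,2]>.24];print(T[:,0].min(),T[:,0].max(),T[:,2].max(),T[:,1].min())
# platform check
m=(abs(P[...,2]-.09)<.008)&(np.mgrid[:384,:512][0]<115);B=P[m];print(B.min(0),B.max(0),np.median(B[:,2]))
crop=c["p"][30:120,330:490,::-1];cv2.imwrite("pics/w1c.png",cv2.resize(crop,None,fx=5,fy=5,interpolation=cv2.INTER_CUBIC))
E
```

```text
2119 [-0.00843368 -0.11405063  0.17048566] [ 0.01658033 -0.07674544  0.28822151] 0.00016011562485524917
[  0.29120737  -0.95666    -99.5758     252.12381   ] 1.8662851
-0.008433679672679183 0.01658032752823661 0.28822150684767833 -0.11405063145597465
[-0.09527547 -0.1106546   0.08303947] [0.10515136 0.00433794 0.09799746] 0.09068644685949735
```

View pics/w1c.png

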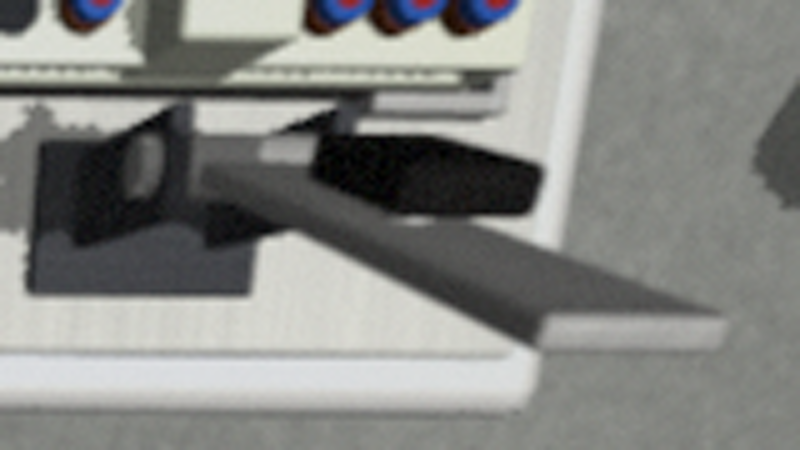

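Call:
move_arm(increments=[[[0,0.1,0.4,0,0,0,0.005],[0,0.2,0.8,0,0,0,0.005],[0,0.3,1,0,0,0,0.005],[0,0.3,1,0,0,0,0.005]]])

```text
time: 2.73
tool_pos: [0.6211, -0.143, 0.4932]
ee_rot: [-3.141, -0.002, 2.057]
wrist_force: [-0.0, -0.7, 0.9]
width: 0.0003
```

Call:
move_arm(increments=[[[0,0.1,0.23,0.1,0,0,0],[0,0.2,0.23,0.3,0,0,0],[0,0.2,0.23,0.45,0,0,0],[0,0.2,0.23,0.45,0,0,0]]])

```text
time: 3.07
tool_pos: [0.6297, -0.1178, 0.4455]
ee_rot: [-3.135, -0.004, 2.052]
wrist_force: [-0.1, 0.2, -0.7]
width: 0.0003
```

```bash
cat > st.py <<'E'
from bench import robot
from h import *
o=robot.get_obs();e=own(o["tool_pos"])*1000
print("t",o["time"].round(2),"own",e.round(1),"tipz",(e[2]-199.2).round(1),"rot",o["ee_rot"].round(4),"Fown",(o["wrist_force"]@RS).round(2),"T",(o["wrist_torque"]@RS).round(3))
E
python3 st.py; python3 - <<'E'
from bench import robot
from h import *
for n in("wrist","scene"):
    c=robot.camera_params(n);p,d=robot.snapshot(n)
    np.savez(f"pics/{n}2.npz",p=p,d=d,**c)
    if n=="scene": p=cv2.resize(p[120:260,160:340],None,fx=4,fy=4,interpolation=cv2.INTER_CUBIC)
    cv2.imwrite(f"pics/{n}2.png",p[:,:,::-1])
E
```

```text
Traceback (most recent call last):
  File "st.py", line 4, in <module>
    print("t",o["time"].round(2),"own",e.round(1),"tipz",(e[2]-199.2).round(1),"rot",o["ee_rot"].round(4),"Fown",(o["wrist_force"]@RS).round(2),"T",(o["wrist_torque"]@RS).round(3))
              ^^^^^^^^^^^^^^^
AttributeError: 'float' object has no attribute 'round'
```

View pics/wrist2.png

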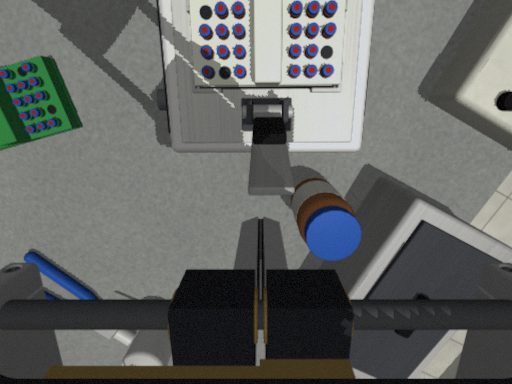

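View pics/scene2.png

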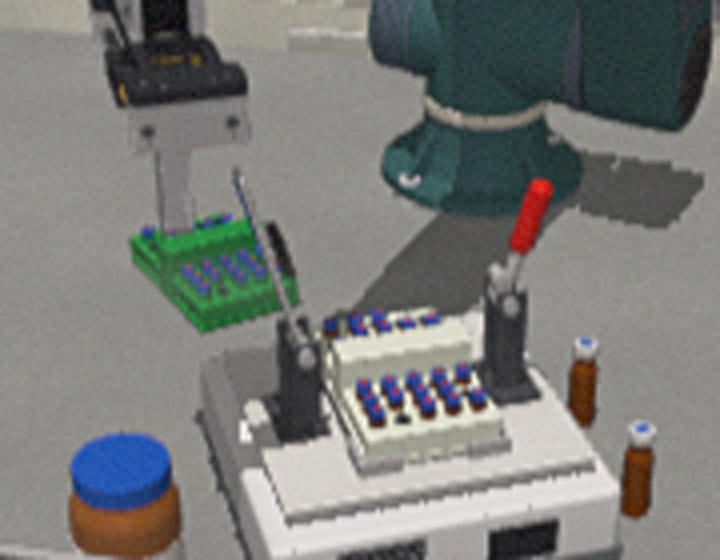

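```bash
sed -i 's/o\["time"\].round(2)/round(float(o["time"]),2)/' st.py; python3 st.py; python3 - <<'E'
from h import *
c=load("wrist2");P=own(cloud(c).reshape(-1,3)).reshape(384,512,3)
m=(P[...,2]>.17)&(P[...,2]<.33)&(P[...,1]<-.05)&(P[...,1]>-.2)
v,u=np.nonzero(m)
Q=P[m]
a=v<200; print("strap",Q[a].min(0),Q[a].max(0)); T=Q[a&(Q[:,2]>.24)];print((T[:,0].min()+T[:,0].max())/2)
print("finger",Q[~a].min(0) if (~a).any() else None,Q[~a].max(0) if (~a).any() else None)
for uv in((262,220),(262,226),(262,240)): print(uv,P[uv[1],uv[0]])
B=P[(abs(P[...,2]-.09)<.008)&(np.mgrid[:384,:512][0]<150)];print("plat",B.min(0),B.max(0))
R=P[(abs(P[...,2]-.143)<.004)&(np.mgrid[:384,:512][0]<110)];print("rib",R.min(0),R.max(0),np.median(R[:,2]))
E
```

```text
t 3.17 own [  -1.9 -153.   449.4] tipz 250.2 rot [-3.140e+00 -5.000e-04  2.051e+00] Fown [ 0.31 -0.33  0.68] T [-0.098 -0.114 -0.004]
strap [-0.00777334 -0.11407437  0.17000975] [ 0.01638617 -0.07700388  0.28833534]
0.004230011299144143
finger [-0.01399391 -0.15509576  0.24605984] [ 0.01120649 -0.14145295  0.32273051]
(262, 220) [-0.00058294 -0.14392099  0.24736988]
(262, 226) [-0.00059762 -0.1440636   0.25707944]
(262, 240) [-0.00062673 -0.14382335  0.27749415]
plat [-0.09562943 -0.1107447   0.08201488] [0.28985394 0.03726516 0.09798614]
rib [-0.0079913  -0.0640255   0.13910275] [0.01891632 0.02021913 0.14484215] 0.142230293887572
```

Call:
move_arm(increments=[[[0,0.06,0.03,0,0,0,0],[0,0.12,0.06,0,0,0,0],[0,0.17,0.06,0,0,0,0],[0,0.21,0.06,0,0,0,0],[0,0.25,0.06,0,0,0,0],[0,0.29,0.06,0,0,0,0],[0,0.33,0.06,0,0,0,0],[0,0.37,0.06,0,0,0,0]]])

```text
time: 3.83
tool_pos: [0.6187, -0.0809, 0.4503]
ee_rot: [3.141, 0.002, 2.053]
wrist_force: [0.8, -1.5, 0.9]
width: 0.0007
```

```bash
python3 st.py
```

```text
t 3.83 own [   5.6 -114.9  450.3] tipz 251.1 rot [3.1407e+00 1.7000e-03 2.0527e+00] Fown [ 0.02 -1.71  0.9 ] T [-0.339 -0.057  0.038]
```

```bash
cat > pathS.py <<'E'
from h import *
def tcp(th,r=97): 
    return np.array([-74+r*np.cos(th)-2.5*np.sin(th)-9, 153.5+r*np.sin(th)+2.5*np.cos(th)+199.2])
if __name__=="__main__":
    for th in (1.571,1.5,1.4,1.3,1.2,1.1,1.0,.9,.8,.7,.6,.5,.4,.3,.2,.1,.04,.03,.02): print(th,tcp(th).round(1))
E
python3 pathS.py
```

```text
1.571 [-85.5 449.7]
1.5 [-78.6 449.6]
1.4 [-69.  448.7]
1.3 [-59.5 446.8]
1.2 [-50.2 444. ]
1.1 [-41.2 440.3]
1.0 [-32.7 435.7]
0.9 [-24.7 430.2]
0.8 [-17.2 424. ]
0.7 [-10.4 417.1]
0.6 [ -4.4 409.5]
0.5 [  0.9 401.4]
0.4 [  5.4 392.8]
0.3 [  8.9 383.8]
0.2 [ 11.6 374.4]
0.1 [ 13.3 364.9]
0.04 [ 13.8 359.1]
0.03 [ 13.9 358.1]
0.02 [ 13.9 357.1]
```

Call:
move_arm(increments=[[[0,0.04,0,0,0,0,0],[0,0.08,0,0,0,0,0],[0,0.12,0,0,0,0,0],[0,0.16,0,0,0,0,0],[0,0.2,0,0,0,0,0],[0,0.24,0,0,0,0,0],[0,0.28,0,0,0,0,0],[0,0.31,0,0,0,0,0]]])

```text
time: 4.5
tool_pos: [0.6043, -0.0532, 0.4496]
ee_rot: [-3.141, 0.0, 2.053]
wrist_force: [1.5, -0.9, 0.7]
width: 0.0006
```

```bash
python3 st.py
```

```text
t 4.5 own [  5.8 -83.7 449.6] tipz 250.4 rot [-3.1413e+00  1.0000e-04  2.0531e+00] Fown [ 0.88 -1.51  0.7 ] T [-0.382 -0.072 -0.027]
```

Call:
move_arm(increments=[[[0,0.05,0,0,0,0,0],[0,0.09,0,0,0,0,0],[0,0.13,0,0.01,0,0,0],[0,0.165,0,0.015,0,0,0],[0,0.205,0,0.02,0,0,0],[0,0.24,0,0.03,0,0,0],[0,0.28,0,0.04,0,0,0],[0,0.315,0,0.05,0,0,0]]])

```text
time: 5.17
tool_pos: [0.5896, -0.0253, 0.4444]
ee_rot: [-3.141, -0.0, 2.053]
wrist_force: [0.0, -0.9, -1.1]
width: 0.0002
```

```bash
python3 st.py;python3 - <<'E'
from pathS import *
b=tcp(1.22)
for th in np.arange(1.18,0,-.04): print(round(th,2),((tcp(th)-b)/100).round(3))
E
```

```text
t 5.17 own [  5.9 -52.2 444.4] tipz 245.2 rot [-3.1413e+00 -1.0000e-04  2.0530e+00] Fown [-0.38 -0.81 -1.07] T [-0.353  0.007  0.038]
1.18 [ 0.037 -0.013]
1.14 [ 0.072 -0.028]
1.1 [ 0.108 -0.044]
1.06 [ 0.143 -0.061]
1.02 [ 0.177 -0.08 ]
0.98 [ 0.21 -0.1 ]
0.94 [ 0.242 -0.121]
0.9 [ 0.274 -0.144]
0.86 [ 0.304 -0.168]
0.82 [ 0.334 -0.193]
0.78 [ 0.362 -0.22 ]
0.74 [ 0.39  -0.247]
0.7 [ 0.416 -0.276]
0.66 [ 0.441 -0.305]
0.62 [ 0.465 -0.336]
0.58 [ 0.488 -0.367]
0.54 [ 0.509 -0.399]
0.5 [ 0.529 -0.433]
0.46 [ 0.548 -0.466]
0.42 [ 0.566 -0.501]
0.38 [ 0.582 -0.537]
0.34 [ 0.596 -0.572]
0.3 [ 0.609 -0.609]
0.26 [ 0.621 -0.646]
0.22 [ 0.631 -0.683]
0.18 [ 0.64  -0.721]
0.14 [ 0.647 -0.759]
0.1 [ 0.653 -0.798]
0.06 [ 0.657 -0.836]
0.02 [ 0.659 -0.875]
```

Call:
move_arm(increments=[[[0,0.037,0,0.013,0,0,0],[0,0.072,0,0.028,0,0,0],[0,0.108,0,0.044,0,0,0],[0,0.143,0,0.061,0,0,0],[0,0.177,0,0.08,0,0,0],[0,0.21,0,0.1,0,0,0],[0,0.242,0,0.121,0,0,0],[0,0.274,0,0.144,0,0,0]]])

```text
time: 5.83
tool_pos: [0.577, -0.0011, 0.4301]
ee_rot: [3.142, 0.0, 2.053]
wrist_force: [0.4, -0.7, -1.2]
width: 0.0005
```

```bash
python3 st.py;python3 - <<'E'
from pathS import *
b=tcp(.9)
for th in np.arange(.86,.57,-.04): print(round(th,2),((tcp(th)-b)/100).round(3))
b=tcp(.58)
for th in np.arange(.54,.25,-.04): print(round(th,2),((tcp(th)-b)/100).round(3))
E
```

```text
t 5.83 own [  6.1 -24.8 430.1] tipz 230.9 rot [3.1416 0.     2.053 ] Fown [ 0.05 -0.77 -1.21] T [-0.269 -0.005  0.015]
0.86 [ 0.031 -0.024]
0.82 [ 0.06  -0.049]
0.78 [ 0.089 -0.075]
0.74 [ 0.116 -0.103]
0.7 [ 0.142 -0.131]
0.66 [ 0.168 -0.161]
0.62 [ 0.192 -0.191]
0.58 [ 0.214 -0.223]
0.54 [ 0.021 -0.032]
0.5 [ 0.042 -0.066]
0.46 [ 0.06  -0.099]
0.42 [ 0.078 -0.134]
0.38 [ 0.094 -0.169]
0.34 [ 0.108 -0.205]
0.3 [ 0.122 -0.242]
0.26 [ 0.133 -0.279]
```

```bash
cat > snap.py <<'E'
import sys
from bench import robot
from h import *
n,k=sys.argv[1:3]
c=robot.camera_params(n);p,d=robot.snapshot(n);np.savez(f"pics/{k}.npz",p=p,d=d,**c)
if n=="scene": p=cv2.resize(p[120:260,160:340],None,fx=4,fy=4,interpolation=cv2.INTER_CUBIC)
cv2.imwrite(f"pics/{k}.png",p[:,:,::-1])
E
python3 snap.py scene s3
```

```text
(no output)
```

View pics/s3.png

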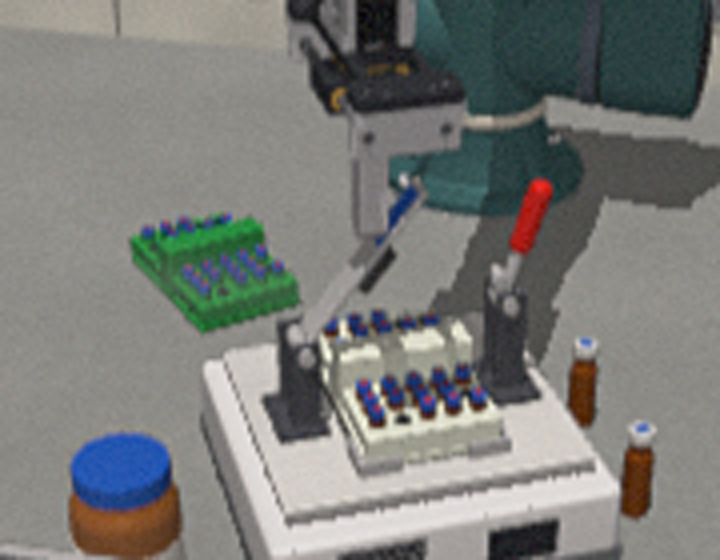

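The strap, at about (300,330)–(415,180), is leaning over the rack with the fingertip on its blue patch, and the lever is still up at (535,210). I'm continuing the swing.

Call:
move_arm(increments=[[[0,0.031,0,0.024,0,0,0],[0,0.06,0,0.049,0,0,0],[0,0.089,0,0.075,0,0,0],[0,0.116,0,0.103,0,0,0],[0,0.142,0,0.131,0,0,0],[0,0.168,0,0.161,0,0,0],[0,0.192,0,0.191,0,0,0],[0,0.214,0,0.223,0,0,0]]])

```text
time: 6.55
tool_pos: [0.5671, 0.0178, 0.4076]
ee_rot: [-3.142, -0.0, 2.053]
wrist_force: [0.4, 0.3, 1.3]
width: 0.0004
```

Call:
move_arm(increments=[[[0,0.021,0,0.032,0,0,0],[0,0.042,0,0.066,0,0,0],[0,0.06,0,0.099,0,0,0],[0,0.078,0,0.134,0,0,0],[0,0.094,0,0.169,0,0,0],[0,0.108,0,0.205,0,0,0],[0,0.122,0,0.242,0,0,0],[0,0.133,0,0.279,0,0,0]]])

```text
time: 7.22
tool_pos: [0.561, 0.0295, 0.3797]
ee_rot: [-3.142, -0.0, 2.053]
wrist_force: [-1.3, -0.7, 1.3]
width: 0.0005
```

```bash
python3 st.py;python3 - <<'E'
from pathS import *
b=tcp(.26)
for th in (.26,.23,.2,.17,.14,.12,.1,.08,.06,.05,.04,.03,.02,.01): print(round(th,2),tcp(th).round(1),((tcp(th)-b)/100).round(3))
E
```

```text
t 7.22 own [  6.2   9.7 379.7] tipz 180.5 rot [-3.1415 -0.      2.053 ] Fown [-1.45 -0.02  1.29] T [-0.101 -0.01  -0.058]
0.26 [ 10.1 380.1] [0. 0.]
0.23 [ 10.9 377.2] [ 0.008 -0.028]
0.2 [ 11.6 374.4] [ 0.015 -0.056]
0.17 [ 12.2 371.6] [ 0.021 -0.085]
0.14 [ 12.7 368.7] [ 0.026 -0.113]
0.12 [ 13.  366.8] [ 0.029 -0.133]
0.1 [ 13.3 364.9] [ 0.032 -0.152]
0.08 [ 13.5 362.9] [ 0.034 -0.171]
0.06 [ 13.7 361. ] [ 0.036 -0.19 ]
0.05 [ 13.8 360. ] [ 0.037 -0.2  ]
0.04 [ 13.8 359.1] [ 0.037 -0.21 ]
0.03 [ 13.9 358.1] [ 0.038 -0.219]
0.02 [ 13.9 357.1] [ 0.038 -0.229]
0.01 [ 14.  356.2] [ 0.039 -0.239]
```

Down to about θ = 0.08, slowing.

Call:
move_arm(increments=[[[0,0.01,0,0.028,0,0,0],[0,0.015,0,0.056,0,0,0],[0,0.02,0,0.08,0,0,0],[0,0.025,0,0.105,0,0,0],[0,0.03,0,0.13,0,0,0],[0,0.032,0,0.145,0,0,0],[0,0.034,0,0.16,0,0,0],[0,0.035,0,0.17,0,0,0]]])

```text
time: 7.88
tool_pos: [0.5594, 0.0324, 0.3629]
ee_rot: [-3.142, 0.0, 2.053]
wrist_force: [0.2, -0.6, 0.0]
width: 0.0005
```

```bash
python3 st.py
```

```text
t 7.88 own [  6.3  13.  362.9] tipz 163.7 rot [-3.1415  0.      2.053 ] Fown [-0.1  -0.57  0.02] T [-0.07  -0.001  0.058]
```

Call:
move_arm(increments=[[[0,0,0,0.005,0,0,0],[0,0,0,0.01,0,0,0],[0,0,0,0.015,0,0,0],[0,0,0,0.02,0,0,0],[0,0,0,0.025,0,0,0],[0,0,0,0.03,0,0,0],[0,0,0,0.03,0,0,0]]])

```text
time: 8.47
tool_pos: [0.5594, 0.0325, 0.3601]
ee_rot: [3.141, -0.0, 2.053]
wrist_force: [0.3, 0.4, 0.6]
width: 0.0008
```

```bash
python3 st.py
```

```text
t 8.47 own [  6.3  13.1 360.1] tipz 160.9 rot [ 3.1414 -0.      2.0531] Fown [0.51 0.23 0.58] T [ 0.077 -0.134  0.066]
```

Call:
move_arm(increments=[[[0,0,0,0.003,0,0,0],[0,0,0,0.006,0,0,0],[0,0,0,0.009,0,0,0],[0,0,0,0.012,0,0,0],[0,0,0,0.015,0,0,0],[0,0,0,0.015,0,0,0]]])

```text
time: 8.97
tool_pos: [0.5594, 0.0325, 0.3589]
ee_rot: [3.141, 0.0, 2.053]
wrist_force: [-0.9, 0.8, 2.1]
width: 0.0004
```

```bash
python3 st.py; python3 snap.py scene s4; python3 snap.py wrist w4; python3 st.py
```

```text
t 8.97 own [  6.3  13.1 358.9] tipz 159.7 rot [3.1412 0.     2.0531] Fown [-0.4   1.13  2.11] T [0.202 0.003 0.023]
t 9.07 own [  6.3  13.1 358.9] tipz 159.7 rot [ 3.1412 -0.      2.0531] Fown [-1.56  2.09  2.46] T [0.245 0.039 0.05 ]
```

View pics/s4.png

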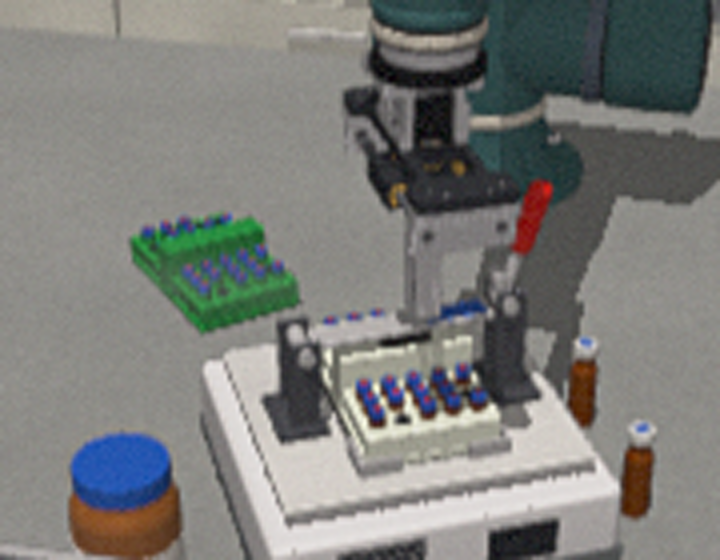

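View pics/w4.png

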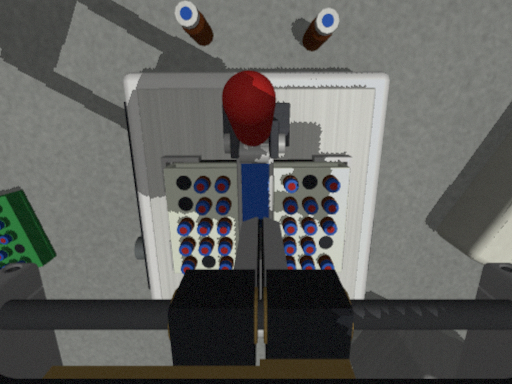

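Call:
move_arm(increments=[[[0,0,0,0.003,0,0,0],[0,0,0,0.006,0,0,0],[0,0,0,0.009,0,0,0],[0,0,0,0.012,0,0,0],[0,0,0,0.012,0,0,0]]])

```text
time: 9.48
tool_pos: [0.5594, 0.0325, 0.3577]
ee_rot: [3.141, -0.0, 2.053]
wrist_force: [-1.9, 2.0, 5.3]
width: 0.0007
```

```bash
python3 st.py
```

```text
t 9.48 own [  6.3  13.1 357.7] tipz 158.5 rot [ 3.1412e+00 -1.0000e-04  2.0531e+00] Fown [-0.76  2.62  5.3 ] T [ 0.494  0.111 -0.024]
```

Call:
move_arm(increments=[[[0,0,0,-0.02,0,0,0],[0,0,0,-0.05,0,0,0],[0,0,0,-0.1,0,0,0],[0,0,0,-0.3,0,0,0],[0,0,0,-0.6,0,0,0],[0,0,0,-0.9,0,0,0],[0,0,0,-1,0,0,0],[0,0,0,-1,0,0,0]]])

```text
time: 10.15
tool_pos: [0.5596, 0.0322, 0.4611]
ee_rot: [3.135, 0.004, 2.053]
wrist_force: [-0.3, -0.5, 0.2]
width: 0.0004
```

```bash
python3 st.py; python3 snap.py wrist w5; python3 snap.py scene s5; python3 - <<'E'
from h import *
c=load("w5");P=own(cloud(c).reshape(-1,3)).reshape(384,512,3)
m=(abs(P[...,0]-.0045)<.008)&(P[...,2]>.148)&(P[...,2]<.175)&(P[...,1]>-.06)&(P[...,1]<.06)
Q=P[m];print(len(Q));k=np.polyfit(Q[:,1],Q[:,2],1);print("strap slope",k, np.ptp(Q[:,1]))
h=cv2.cvtColor(c["p"],cv2.COLOR_RGB2HSV);r=((h[...,0]<6)|(h[...,0]>174))&(h[...,1]>150)&(P[...,2]>.19)&(P[...,2]<.3)
print("red",P[r].min(0),P[r].max(0),np.median(P[r],0))
E
```

```text
t 10.15 own [  6.3  12.7 461.1] tipz 261.9 rot [3.1354 0.0042 2.0526] Fown [-0.48 -0.26  0.22] T [-0.04  -0.065 -0.031]
1165
strap slope [0.04425364 0.1579316 ] 0.08427845879468619
red [-0.00360815  0.01978836  0.20768219] [0.01252412 0.10494141 0.29115426] [0.00452069 0.09381988 0.24957902]
```

View pics/w5.png

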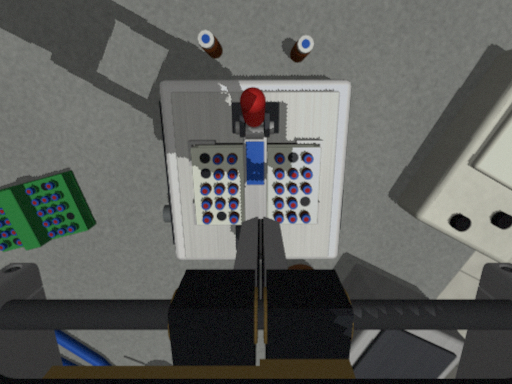

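View pics/s5.png

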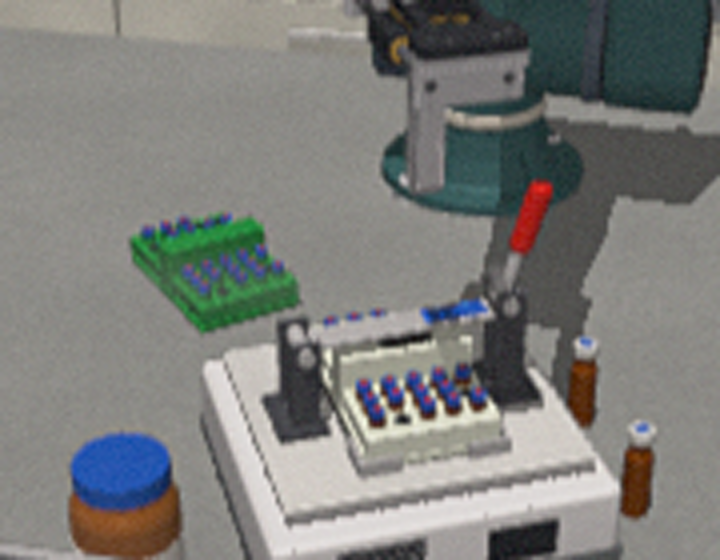

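The strap is resting on the rib: its slope is about 0.04 in w5, and the 5 N rubber reaction was felt. The red lever still stands at (253,103). Next I go over the lever to its outer side.

Call:
move_arm(increments=[[[0,0.05,0,-0.25,0,0,0],[0,0.3,0,-0.3,0,0,0],[0,0.6,0,-0.3,0,0,0],[0,0.9,0,-0.3,0,0,0],[0,1,0,-0.3,0,0,0]]])

```text
time: 10.67
tool_pos: [0.5118, 0.1234, 0.4848]
ee_rot: [-3.138, -0.003, 2.056]
wrist_force: [-1.1, -0.1, -0.9]
width: 0.0003
```

Call:
move_arm(increments=[[[0,0.2,-0.02,0,0,0,0],[0,0.3,-0.02,0.1,0,0,0],[0,0.3,-0.02,0.35,0,0,0],[0,0.3,-0.02,0.5,0,0,0],[0,0.3,-0.02,0.5,0,0,0],[0,0.3,-0.02,0.5,0,0,0]]])

```text
time: 11.17
tool_pos: [0.4974, 0.1464, 0.4346]
ee_rot: [-3.136, -0.001, 2.053]
wrist_force: [0.1, 0.1, 0.5]
width: 0.0004
```

```bash
python3 st.py; python3 snap.py scene s6
```

```text
t 11.17 own [  4.8 142.8 434.6] tipz 235.4 rot [-3.1363e+00 -1.2000e-03  2.0528e+00] Fown [0.14 0.06 0.45] T [-0.113 -0.093 -0.02 ]
```

View pics/s6.png

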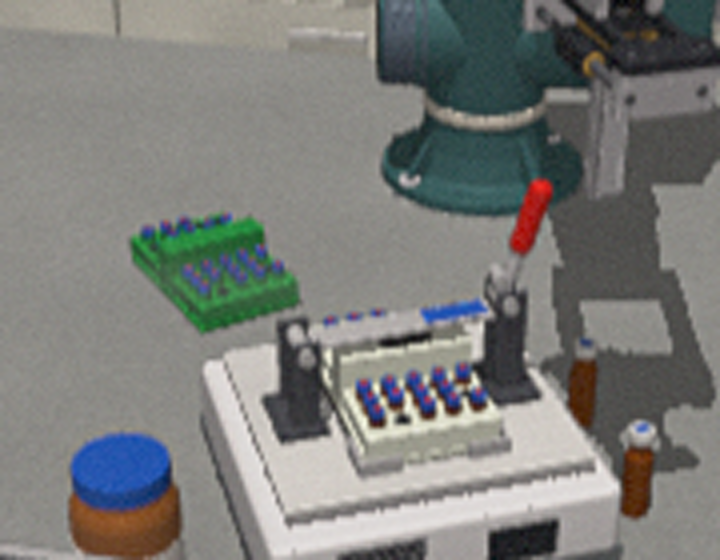

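```bash
cat > pathL.py <<'E'
from h import *
def tcp(ps,r=68): return np.array([74-r*np.cos(ps)+8.5*np.sin(ps)+9, 167+r*np.sin(ps)+8.5*np.cos(ps)+199.2])
if __name__=="__main__":
    b=tcp(1.571)
    print(b)
    for i,ps in enumerate(np.append(np.arange(1.53,.15,-.045),[.2,.15,.13])):
        if i%8==0 and i: b=tcp(ps+.045);print()
        print(round(ps,3),tcp(ps).round(1),((tcp(ps)-b)/100).round(3))
E
python3 pathL.py
```

```text
[ 91.5138496  434.19826737]
1.53 [ 88.7 434.5] [-0.028  0.003]
1.485 [ 85.6 434.7] [-0.059  0.005]
1.44 [ 82.6 434.7] [-0.09   0.005]
1.395 [ 79.5 434.6] [-0.12   0.004]
1.35 [ 76.4 434.4] [-0.151  0.002]
1.305 [ 73.3 434. ] [-0.182 -0.002]
1.26 [ 70.3 433.5] [-0.212 -0.007]
1.215 [ 67.3 432.9] [-0.242 -0.013]

1.17 [ 64.3 432.1] [-0.03  -0.008]
1.125 [ 61.3 431.2] [-0.059 -0.017]
1.08 [ 58.4 430.2] [-0.088 -0.027]
1.035 [ 55.6 429. ] [-0.117 -0.039]
0.99 [ 52.8 427.7] [-0.145 -0.052]
0.945 [ 50.1 426.3] [-0.172 -0.066]
0.9 [ 47.4 424.7] [-0.199 -0.082]
0.855 [ 44.8 423.1] [-0.225 -0.098]

0.81 [ 42.3 421.3] [-0.025 -0.018]
0.765 [ 39.8 419.4] [-0.05  -0.037]
0.72 [ 37.5 417.4] [-0.073 -0.057]
0.675 [ 35.2 415.3] [-0.096 -0.078]
0.63 [ 33.1 413.1] [-0.117 -0.1  ]
0.585 [ 31.  410.8] [-0.138 -0.123]
0.54 [ 29.  408.5] [-0.157 -0.146]
0.495 [ 27.2 406. ] [-0.176 -0.171]

0.45 [ 25.5 403.4] [-0.017 -0.026]
0.405 [ 23.9 400.8] [-0.033 -0.052]
0.36 [ 22.4 398.1] [-0.048 -0.079]
0.315 [ 21.  395.3] [-0.062 -0.106]
0.27 [ 19.7 392.5] [-0.075 -0.135]
0.225 [ 18.6 389.7] [-0.086 -0.163]
0.18 [ 17.6 386.7] [-0.096 -0.192]
0.2 [ 18. 388.] [-0.092 -0.179]

0.15 [ 17.  384.8] [-0.009 -0.029]
0.13 [ 16.7 383.4] [-0.013 -0.043]
```

Call:
move_arm(increments=[[[0,-0.06,0,0,0,0,0],[0,-0.12,0,0,0,0,0],[0,-0.18,0,0,0,0,0],[0,-0.22,0,0,0,0,0],[0,-0.25,0,0,0,0,0],[0,-0.28,0,0,0,0,0],[0,-0.31,0,0,0,0,0],[0,-0.34,0,0,0,0,0]]])

```text
time: 11.88
tool_pos: [0.5126, 0.1174, 0.4385]
ee_rot: [3.14, -0.004, 2.055]
wrist_force: [-2.5, 5.1, 4.3]
width: 0.0003
```

```bash
python3 st.py
```

```text
t 11.88 own [  4.6 110.  438.5] tipz 239.3 rot [ 3.1404 -0.0037  2.0547] Fown [0.15 5.63 4.26] T [0.973 0.046 0.014]
```

Call:
move_arm(increments=[[[0,-0.03,0,0,0,0,0],[0,-0.06,0,0.01,0,0,0],[0,-0.09,0,0.01,0,0,0],[0,-0.12,0,0.01,0,0,0],[0,-0.15,0,0.015,0,0,0],[0,-0.18,0,0.015,0,0,0],[0,-0.21,0,0.015,0,0,0],[0,-0.24,0,0.015,0,0,0]]])

```text
time: 12.55
tool_pos: [0.5243, 0.0952, 0.4361]
ee_rot: [3.141, -0.0, 2.053]
wrist_force: [-2.6, 4.3, 3.7]
width: 0.0004
```

```bash
python3 st.py
```

```text
t 12.55 own [  4.6  84.9 436.1] tipz 236.9 rot [ 3.1412e+00 -3.0000e-04  2.0534e+00] Fown [-0.3   5.    3.74] T [ 0.78  -0.093  0.018]
```

```bash
python3 - <<'E'
from pathL import *
b=tcp(1.476,69.5);print(b)
ps=1.476
for i in range(29):
    ps-=.045
    print(round(ps,3),((tcp(ps,69.5)-b)/100).round(3),tcp(ps,69.5).round(1))
    if i%8==7: b=tcp(ps,69.5);print()
E
```

```text
[ 84.88335501 436.19252084]
1.431 [-0.032  0.   ] [ 81.7 436.2]
1.386 [-0.063 -0.001] [ 78.6 436.1]
1.341 [-0.094 -0.004] [ 75.4 435.8]
1.296 [-0.126 -0.008] [ 72.3 435.4]
1.251 [-0.157 -0.013] [ 69.2 434.8]
1.206 [-0.187 -0.02 ] [ 66.1 434.2]
1.161 [-0.218 -0.029] [ 63.1 433.3]
1.116 [-0.248 -0.038] [ 60.1 432.4]

1.071 [-0.03  -0.011] [ 57.2 431.3]
1.026 [-0.059 -0.023] [ 54.3 430. ]
0.981 [-0.087 -0.037] [ 51.4 428.7]
0.936 [-0.115 -0.052] [ 48.6 427.2]
0.891 [-0.142 -0.068] [ 45.9 425.6]
0.846 [-0.168 -0.085] [ 43.3 423.9]
0.801 [-0.194 -0.103] [ 40.7 422. ]
0.756 [-0.218 -0.123] [ 38.3 420.1]

0.711 [-0.024 -0.021] [ 35.9 418. ]
0.666 [-0.047 -0.042] [ 33.6 415.8]
0.621 [-0.068 -0.065] [ 31.4 413.6]
0.576 [-0.089 -0.089] [ 29.3 411.2]
0.531 [-0.109 -0.113] [ 27.4 408.7]
0.486 [-0.127 -0.139] [ 25.5 406.2]
0.441 [-0.145 -0.165] [ 23.8 403.6]
0.396 [-0.161 -0.192] [ 22.2 400.9]

0.351 [-0.015 -0.028] [ 20.7 398.1]
0.306 [-0.029 -0.056] [ 19.3 395.2]
0.261 [-0.041 -0.085] [ 18.  392.3]
0.216 [-0.052 -0.115] [ 16.9 389.4]
0.171 [-0.062 -0.144] [ 16.  386.4]
```

Call:
move_arm(increments=[[[0,-0.032,0,0,0,0,0],[0,-0.063,0,0.001,0,0,0],[0,-0.094,0,0.004,0,0,0],[0,-0.126,0,0.008,0,0,0],[0,-0.157,0,0.013,0,0,0],[0,-0.187,0,0.02,0,0,0],[0,-0.218,0,0.029,0,0,0],[0,-0.248,0,0.038,0,0,0]]])

```text
time: 13.22
tool_pos: [0.536, 0.0728, 0.4321]
ee_rot: [3.141, 0.001, 2.053]
wrist_force: [-1.0, 2.0, 4.0]
width: 0.0006
```

```bash
python3 st.py; python3 snap.py scene s7
```

```text
t 13.22 own [  4.5  59.7 432.1] tipz 232.9 rot [3.1413e+00 9.0000e-04 2.0527e+00] Fown [0.06 2.24 4.03] T [ 0.399 -0.144 -0.042]
```

View pics/s7.png

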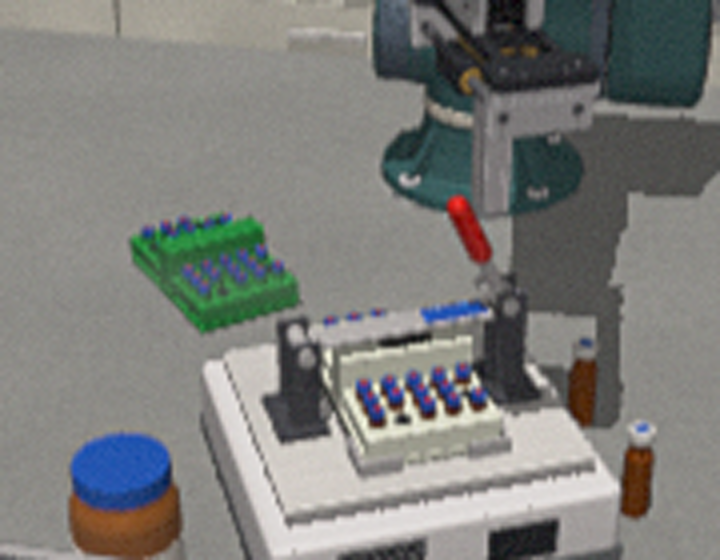

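The red grip now leans inward, from (485,260) to (455,200), and the finger is following it while the strap lies still. Continuing along the arc.

Call:
move_arm(increments=[[[0,-0.03,0,0.011,0,0,0],[0,-0.059,0,0.023,0,0,0],[0,-0.087,0,0.037,0,0,0],[0,-0.115,0,0.052,0,0,0],[0,-0.142,0,0.068,0,0,0],[0,-0.168,0,0.085,0,0,0],[0,-0.194,0,0.103,0,0,0],[0,-0.218,0,0.123,0,0,0]]])

```text
time: 13.93
tool_pos: [0.546, 0.0537, 0.4195]
ee_rot: [-3.141, 0.0, 2.053]
wrist_force: [-2.1, 2.5, 4.1]
width: 0.0007
```

```bash
python3 st.py
```

```text
t 13.93 own [  4.3  38.1 419.5] tipz 220.3 rot [-3.1415e+00  2.0000e-04  2.0528e+00] Fown [-0.66  3.16  4.1 ] T [ 0.341 -0.081 -0.065]
```

Call:
move_arm(increments=[[[0,-0.024,0,0.021,0,0,0],[0,-0.047,0,0.042,0,0,0],[0,-0.068,0,0.065,0,0,0],[0,-0.089,0,0.089,0,0,0],[0,-0.109,0,0.113,0,0,0],[0,-0.127,0,0.139,0,0,0],[0,-0.145,0,0.165,0,0,0],[0,-0.161,0,0.192,0,0,0]]])

```text
time: 14.6
tool_pos: [0.5535, 0.0395, 0.4004]
ee_rot: [3.141, 0.001, 2.053]
wrist_force: [-0.3, 0.7, 4.3]
width: 0.0005
```

```bash
python3 st.py
```

```text
t 14.6 own [  4.3  22.  400.4] tipz 201.2 rot [3.1415e+00 6.0000e-04 2.0528e+00] Fown [0.07 0.81 4.31] T [ 0.05  -0.132 -0.042]
```

Call:
move_arm(increments=[[[0,-0.01,0,0.018,0,0,0],[0,-0.019,0,0.036,0,0,0],[0,-0.028,0,0.054,0,0,0],[0,-0.036,0,0.072,0,0,0],[0,-0.043,0,0.09,0,0,0],[0,-0.049,0,0.105,0,0,0],[0,-0.054,0,0.12,0,0,0],[0,-0.058,0,0.13,0,0,0]]])

```text
time: 15.27
tool_pos: [0.5561, 0.0345, 0.3879]
ee_rot: [3.141, 0.001, 2.053]
wrist_force: [-0.8, 1.9, 5.7]
width: 0.0006
```

```bash
python3 st.py
```

```text
t 15.27 own [  4.2  16.4 387.9] tipz 188.7 rot [3.1411e+00 7.0000e-04 2.0530e+00] Fown [0.23 2.06 5.69] T [0.166 0.018 0.007]
```

Call:
move_arm(increments=[[[0,-0.001,0,0.004,0,0,0],[0,-0.002,0,0.008,0,0,0],[0,-0.003,0,0.012,0,0,0],[0,-0.004,0,0.016,0,0,0],[0,-0.005,0,0.02,0,0,0],[0,-0.005,0,0.02,0,0,0]]])

```text
time: 15.77
tool_pos: [0.5563, 0.034, 0.3861]
ee_rot: [3.141, 0.001, 2.053]
wrist_force: [-0.0, 0.2, 5.6]
width: 0.0006
```

```bash
python3 st.py
```

```text
t 15.77 own [  4.2  15.9 386.1] tipz 186.9 rot [3.1410e+00 1.0000e-03 2.0529e+00] Fown [0.03 0.16 5.59] T [ 0.061 -0.     0.008]
```

Call:
move_arm(increments=[[[0,0,0,0.003,0,0,0],[0,0,0,0.006,0,0,0],[0,0,0,0.009,0,0,0],[0,0,0,0.012,0,0,0],[0,0,0,0.012,0,0,0]]])

```text
time: 16.18
tool_pos: [0.5563, 0.0339, 0.3851]
ee_rot: [3.141, 0.002, 2.053]
wrist_force: [-0.9, -0.3, 6.0]
width: 0.0002
```

```bash
python3 st.py
```

```text
t 16.18 own [  4.2  15.7 385.1] tipz 185.9 rot [3.1409e+00 1.6000e-03 2.0528e+00] Fown [-0.98  0.16  5.99] T [-0.007  0.002 -0.028]
```

Call:
move_arm(increments=[[[0,0,0,0.003,0,0,0],[0,0,0,0.006,0,0,0],[0,0,0,0.009,0,0,0],[0,0,0,0.012,0,0,0],[0,0,0,0.012,0,0,0]]])

```text
time: 16.6
tool_pos: [0.5563, 0.0338, 0.3845]
ee_rot: [3.14, 0.002, 2.053]
wrist_force: [-1.6, 0.0, 7.8]
width: 0.0007
```

```bash
python3 st.py
```

```text
t 16.6 own [  4.1  15.7 384.5] tipz 185.3 rot [3.1404e+00 2.2000e-03 2.0527e+00] Fown [-1.37  0.74  7.84] T [-0.021  0.106  0.032]
```

Call:
move_arm(increments=[[[0,0,0,0.003,0,0,0],[0,0,0,0.006,0,0,0],[0,0,0,0.009,0,0,0],[0,0,0,0.012,0,0,0],[0,0,0,0.012,0,0,0]]])

```text
time: 17.02
tool_pos: [0.5562, 0.0338, 0.3843]
ee_rot: [3.14, 0.003, 2.053]
wrist_force: [-2.1, 0.2, 9.8]
width: 0.0001
```

```bash
python3 st.py
```

```text
t 17.02 own [  4.1  15.8 384.3] tipz 185.1 rot [3.1395e+00 2.6000e-03 2.0527e+00] Fown [-1.76  1.1   9.82] T [ 0.029  0.342 -0.005]
```

Call:
move_arm(increments=[[[0,0,0,0.003,0,0,0],[0,0,0,0.006,0,0,0],[0,0,0,0.009,0,0,0],[0,0,0,0.009,0,0,0]]])

```text
time: 17.35
tool_pos: [0.5561, 0.0338, 0.3842]
ee_rot: [3.139, 0.003, 2.053]
wrist_force: [-2.9, -0.6, 12.4]
width: 0.0004
```

```bash
python3 st.py
```

```text
t 17.35 own [  4.   15.8 384.2] tipz 185.0 rot [3.1389e+00 3.1000e-03 2.0527e+00] Fown [-2.86  0.88 12.44] T [ 0.134  0.49  -0.055]
```

The travel has stopped while the force keeps rising, so the lever is on its stop. Retracting straight up.

Call:
move_arm(increments=[[[0,0,0,-0.03,0,0,0],[0,0,0,-0.06,0,0,0],[0,0,0,-0.12,0,0,0],[0,0,0,-0.3,0,0,0],[0,0,0,-0.6,0,0,0],[0,0,0,-0.9,0,0,0],[0,0,0,-1,0,0,0],[0,0,0,-1,0,0,0]]])

```text
time: 18.02
tool_pos: [0.5564, 0.0341, 0.4841]
ee_rot: [3.137, 0.003, 2.053]
wrist_force: [0.3, -0.5, -0.5]
width: 0.0004
```

Call:
move_arm(increments=[[[0,-0.2,0,-0.2,0,0,0],[0,-0.6,0,-0.3,0,0,0],[0,-0.9,0,-0.3,0,0,0],[0,-0.9,0,-0.3,0,0,0],[0,-0.9,0,-0.3,0,0,0]]])

```text
time: 18.43
tool_pos: [0.5989, -0.0469, 0.5073]
ee_rot: [-3.137, -0.004, 2.051]
wrist_force: [0.1, 1.3, -0.4]
width: 0.0006
```

```bash
python3 st.py; python3 snap.py scene s8; python3 snap.py wrist w8; python3 snap.py top t8; python3 - <<'E'
from h import *
c=load("w8");P=own(cloud(c).reshape(-1,3)).reshape(384,512,3)
h=cv2.cvtColor(c["p"],cv2.COLOR_RGB2HSV);r=((h[...,0]<6)|(h[...,0]>174))&(h[...,1]>150)&(P[...,2]>.16)&(P[...,2]<.22)&(abs(P[...,0]-.0045)<.004)
Q=P[r];print("red",len(Q),Q.min(0),Q.max(0),"slope",np.polyfit(Q[:,1],Q[:,2],1))
m=(abs(P[...,0]-.0045)<.009)&(P[...,2]>.148)&(P[...,2]<.168)&(P[...,1]>-.06)&(P[...,1]<.06)&~r
Q=P[m];print(len(Q));k=np.polyfit(Q[:,1],Q[:,2],1);print("strap slope",k,np.ptp(Q[:,1]))
t=load("t8");crop(t,200,110,330,240,5,"pics/t8c.png")
E
```

```text
t 18.43 own [  4.  -75.6 507.3] tipz 308.1 rot [-3.1369 -0.0038  2.0506] Fown [ 0.69  1.07 -0.38] T [-0.056 -0.097  0.028]
red 390 [ 0.00050372 -0.01378268  0.17504998] [0.00774278 0.03929807 0.18790715] slope [-0.15330941  0.18548878]
761
strap slope [0.03536923 0.15671109] 0.11926587087600497
```

View pics/s8.png

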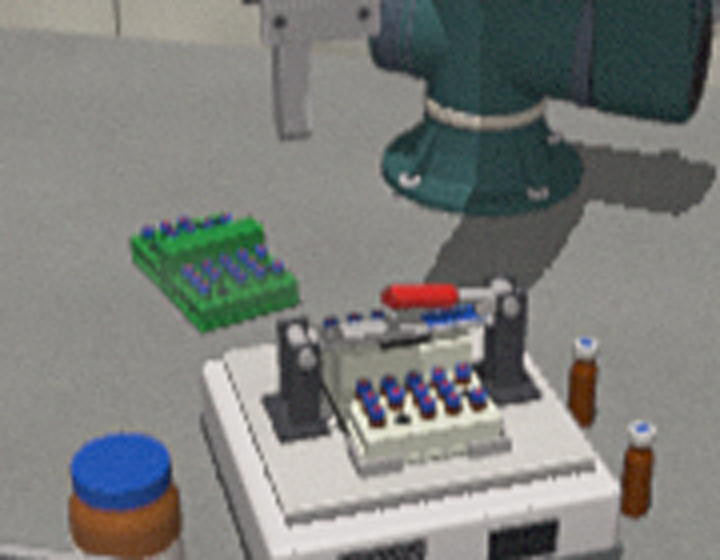

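View pics/w8.png

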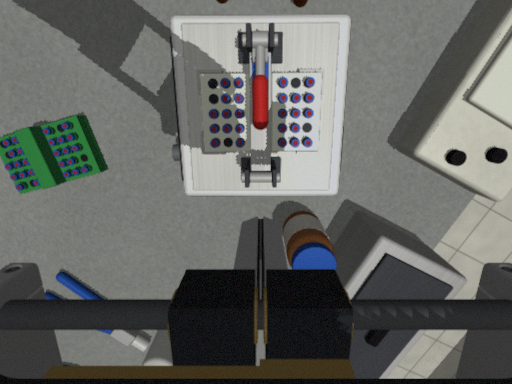

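View pics/t8.png

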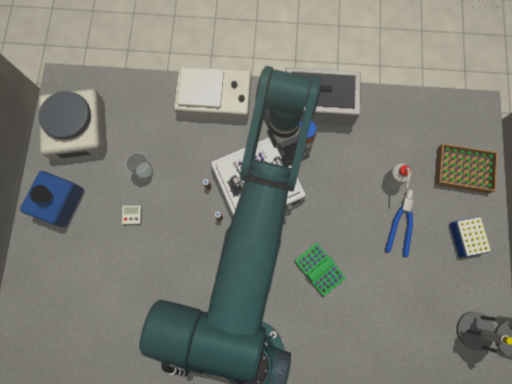

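```bash
python3 - <<'E'
from h import *
a,b=load("scene2"),load("s8")
g=lambda c:cv2.cvtColor(c["p"],cv2.COLOR_RGB2GRAY).astype(np.float32)
A,B=g(a),g(b)
for n,(u0,v0,u1,v1) in dict(rackfront=(246,210,290,235),vials=(300,202,326,252),housing=(210,235,320,262),jar=(175,225,208,258)).items():
    print(n,cv2.phaseCorrelate(A[v0:v1,u0:u1].copy(),B[v0:v1,u0:u1].copy(),cv2.createHanningWindow((u1-u0,v1-v0),cv2.CV_32F)))
E
```

```text
rackfront ((0.4786293564939825, 0.49424514930390373), 0.8925298928154839)
vials ((0.5838113748196925, -0.1899733027487116), 0.9736880796926993)
housing ((-0.006791201630946375, 0.5040024377024253), 0.9873927812517426)
jar ((0.1328378593708841, -0.06342539372523603), 0.9548701868381029)
```

Call:
move_arm(increments=[[[0,0,0,0,0,0,0],[0,0,0,0,0,0,0],[0,0,0,0,0,0,0],[0,0,0,0,0,0,0]]])

```text
time: 18.92
tool_pos: [0.5977, -0.0449, 0.5114]
ee_rot: [3.141, 0.0, 2.054]
wrist_force: [-0.3, -0.1, -0.2]
width: 0.0005
```

```bash
python3 st.py; python3 -c "
from bench import robot
print(robot.close_job())"
```

```text
t 18.92 own [  3.9 -73.3 511.4] tipz 312.2 rot [3.1412e+00 4.0000e-04 2.0539e+00] Fown [-0.31  0.03 -0.21] T [-0.051 -0.083  0.075]
the job is handed in; nothing more can be done
None
```

The strap now lies on the rack and the red lever is down on its stop, clamping it. The job was handed in at about 18.9 s with the hand about 150 mm above everything on the shaker.

**Strap:** I pushed it over with the closed fingers in one slow arc, about 0.5 rad/s and slower near the end. I stopped when the rubber pushed back at about 5 N, then let go.

**Lever:** I went over to its outer side and pushed it along its arc until it stopped moving. The force rose from about 6 N to 12 N over the last millimetre of commanded travel.

**Last checks:**
- **Lever angle:** the grip's slope measured 0.153 rad, against 0.15 for fully locked.
- **Strap angle:** the readings disagree. Its height at mid-rack dropped about 1.2 mm after clamping, which puts it near 0.01 rad. The fitted slope still read 0.035, but the lever partly hid the strap in that view.
- **Everything else:** comparing early and final pictures, the rack, vials and jar show shifts of up to about 0.6 pixel. The fixed shaker housing shows 0.5 pixel too, so I take that as measurement noise and see no movement.
- **Camera agreement:** the overhead camera and the wrist camera differed by about 4.5 mm along the shaker's own x. I used the wrist camera's value, which agreed with where it saw the fingers.

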